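Latch the spice gate in the masala cupboard

TASK

The low teak crib on the cupboard plank has two bays, each with a small swing gate standing ajar. Shut the gate of the bay that holds the wide round masala dabba: lift its steel latch bar over the keeper's front lip, and let it drop fully home in the keeper's notch. Leave the other gate ajar as it stands, leave the dabba where it is, and let go of the latch.

Things in the scene. Friction and masses are not known exactly. Their poses are not given: they have to be found in the camera images.
- crib: fixed teak crib of two open-topped bays, 458 mm wide (y), 245 deep (x), walls 60 high. Origin: plank height, mid-front, on the gate line; x to the back, y to the left bay, z up. Barred gates (185 wide, 87 high) hinge on upright lines at (0, +-0.012) m by the middle post and open toward the robot (-x), 0.35 to 0.8 rad at the start, at most 1 rad; shut they lie along y; they can go 0.05 rad past shut.
- dabba_center (a point): centre (half-way up) of the closed round steel masala dabba, 160 mm in diameter, 70 mm high, standing in one of the bays on its 10 mm floor. The other bay holds a narrow stack of five steel cups, 66 mm in diameter, 93 mm high. All other objects on the plank are bystanders.
- knob_left (a point): centre of the knob (upright round steel pin, 16 mm in diameter, top 20 mm above this point, bar's top edge 24 mm below) on the left gate's latch bar. Bar down: 165 mm from the hinge line, 130 mm above the plank. Latched: at (0, 0.177, 0.130) m in the crib's frame. Site y: along the bar, away from the hinge; z: up the knob. It swings with the gate and rises with the bar (see knob_right).
- knob_right (a point): the same on the right gate; latched at (0, -0.177, 0.130) m in the crib's frame; point y toward the hinge. Both bars: steel, 187 mm long, 8 thick, 12 high, 140 g, turning up (to 0.7 rad) on a cross pin 45 mm from the hinge line, 100 mm above the plank: raised 24 mm, the knob draws back 7 mm to the hinge. The bar falls by itself; the gate needs about 1 N at the knob and stays where left.
- notch_left (a point): middle of the notch floor of the left keeper (steel fork on the crib's outer left post), at (0, 0.217, 0.0935) m in the crib's frame, with its axes. The notch is 26 mm wide in x; keeper 16 mm wide in y. Front lip (-x side, 8 mm thick) rises 12.5 mm above the floor, back stop (+x, 8 mm thick) 30.5 mm. The lip blocks the bar's end unless the knob is lifted more than 9 mm.
- notch_right (a point): the same point of the right keeper, at (0, -0.217, 0.0935) m in the crib's frame. A bar lying in its notch has its underside 94 mm above the plank.
Mind the look-alikes: they are no part of the job. Leave any brown look-alike of the part that bears dabba_center alone.

How it is judged:
By the outcome, as a careful person would: the job done as asked, in the order asked, and still so for the second after the job is handed in, with the robot touching nothing.
It also fails if it takes over 35 s, if anything falls off the work surface, if the arm or the gripper's body presses on something with over 40 N, if the wrist force passes 120 N, or if a joint passes its speed limit or range.

ROBOT

A 6-joint arm with a two-finger parallel gripper is mounted at the origin on the work surface. World frame = base frame: x ahead of the robot, y to its left, z up, the work surface at z = 0. Lengths are in m, angles in rad, forces in N, time in s.
With the tool pointing down it reaches from about 0.3 to 0.875 m from the base axis. Payload 4.2 kg.
Tool frame: the origin (TCP) lies between the finger pads; the fingertips stand 22 mm ahead of it and the grasp point (between the pads) lies 3 mm ahead of it; z points along the fingers, y is the line along which they close (so a half turn about z gives the same grasp; the last joint's range is limited). The gripper opens to 85 mm and grips with 20 to 120 N. Pads are 22 mm wide; open, the fingers measure 114 mm over their backs; the gripper's body (76 mm by 85 mm) begins 54 mm behind the grasp point. The pads swing forward as they close: fully open they stand 13 mm farther back than shut.
Start: joints at [-1.354, 0.32, 1.565, -0, 1.257, -0.02], TCP at [0.135, -0.559, 0.253] pointing down, gripper open.
Joint ranges: [-3.11, 3.11], [-0.84, 2.01], [0.21, 2.61], [-1.34, 4.49], [0.05, 2.63], [-2.56, 2.56]. Speed limits (rad/s): [2.57, 2.57, 3.14, 3.14, 3.14, 3.14].

INTERFACE

Orientations are given as a 3x3 rotation matrix whose columns are the frame's x, y, z axes.
In Python, from rig import ctrl, optics gives the robot as it stands. The module is installed in compiled form; this text tells all that it offers. Calls block until the motion is done:
- ctrl.move_ptp(position, orientation): joint-space move of the TCP to a pose.
- ctrl.move_linear(position, max_speed=0.15, rot=None): straight line of the TCP; rot=None keeps the orientation; max_speed is the mean speed in m/s.
- ctrl.goto_joints(angles): joint-space move.
- ctrl.command_gripper(opening, newtons=None): finger opening in m; newtons is the grip in N (None keeps the last); returns when the fingers have stopped.
- ctrl.pause(seconds).
- ctrl.solve_ik(position, orientation): joint angles nearest the present ones, or None.
- ctrl.read_state(): the state.
- optics.camera(name): name is "scene" or "top" or "wrist"; returns the picture (384x512x3 uint8, blue, green, red); there is no depth.
- optics.camera_model(name): a dict with "fx", "fy", "cx", "cy" (pixels), "camera_from_world" (4x4, takes a point from world to camera coordinates); the wrist camera has in their place "T_tool_cam" (4x4, takes a point from camera to tool coordinates, whose origin is the TCP and whose axes are the flange's). Camera axes: x right, y down, z forward; pixel columns grow to the right and rows downward; lengths in m; the calibration is good to about 2 mm. The wrist camera is an equidistant fisheye: a pixel r from the principal point sees the ray r / f radians off the axis. A picture is of the moment at which its call begins: read the wrist's pose just before it. camera_model takes no time and is no camera call.
A pose or a line that the arm cannot do raises ctrl.MotionError and nothing moves.
- ctrl.close_job(): hands the job in; it is judged then, once.
The state is a dict: "clock": time; "q": joint angles; "qvel": joint speeds; "joint_efforts": joint torques, N m; "tool_pos": TCP position; "eef_rot": TCP orientation; "wrist_force": force on the tool from outside, world axes, zero at the start; "wrist_torque": the same for the moment, N m; "width": finger opening in m; "grip_force": force on a finger pad.
Only numpy, scipy, OpenCV 4.12 (cv2) and the standard library are available. Lean on these libraries where they do the work, as an engineer would, in place of code of your own. Each camera call takes 0.05 s, during which the arm holds its last target. There are 200 camera calls.

## Working session

There is one attempt and no reset: what is moved stays moved. The work goes in short steps, each a Python script; the robot and the scene stay as the last script left them, time stands still between calls to the robot, and variables do not carry over. Pictures are saved under pics/ and viewed, at most 10 in all, crops included, and the job is handed in when it is done.

```bash
mkdir -p pics
python3 - <<'E'
from rig import ctrl, optics
import cv2
for n in ("scene","top"):
    m=optics.camera_model(n); print(n,m)
    cv2.imwrite(f"pics/{n}0.png",optics.camera(n))
s=ctrl.read_state();print(s["clock"],s["tool_pos"],s["eef_rot"])
E
```

```text
scene {'fx': 350.7335563932022, 'fy': 350.7335563932022, 'cx': 258.0517243577348, 'cy': 186.14009396138673, 'camera_from_world': array([[-0.5516232 ,  0.8339905 , -0.01310352,  0.39663776],
       [ 0.63548866,  0.41004976, -0.65422729, -0.21966427],
       [-0.54024625, -0.36921409, -0.75618447,  1.34451485],
       [ 0.        ,  0.        ,  0.        ,  1.        ]])}
top {'fx': 376.2868566926873, 'fy': 376.2868566926873, 'cx': 253.44384402274417, 'cy': 188.26493865248145, 'camera_from_world': array([[-0.02049827, -0.99978462,  0.00324529, -0.14148164],
       [-0.97717326,  0.01934795, -0.21156105,  0.54979548],
       [ 0.21145269, -0.00750785, -0.9773594 ,  1.43298198],
       [ 0.        ,  0.        ,  0.        ,  1.        ]])}
0.1 [ 0.13480346 -0.55857731  0.25258048] [[ 9.72099992e-01  2.34566616e-01 -3.28595419e-04]
 [ 2.34566843e-01 -9.72098768e-01  1.54322225e-03]
 [ 4.25612204e-05 -1.57724393e-03 -9.99998755e-01]]
```

View pics/scene0.png

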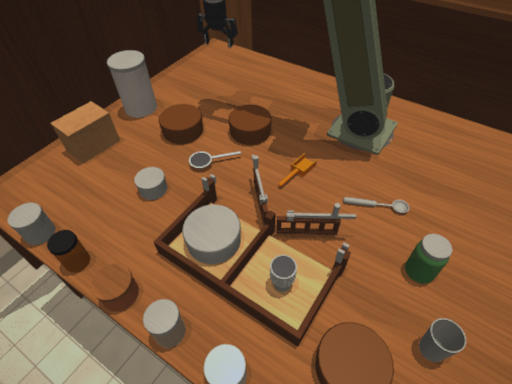

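View pics/top0.png

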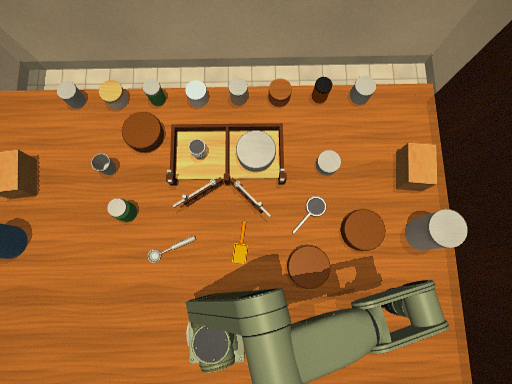

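The top view shows the steel dabba at (256,151) in the right (-y) bay, with its gate from about (234,182) to (269,216). The cup stack at (198,149) is in the left bay, with its gate from (225,182) to (175,206). Candidates for the dabba: steel (256,151), and brown look-alikes at (143,131), (363,229) and (308,266). I choose the steel one, so the right gate. Close crops next.

Run:
```python
import cv2
a=cv2.imread("pics/top0.png")[115:225,160:300]; b=cv2.imread("pics/scene0.png")[145:335,150:360]
cv2.imwrite("pics/topc.png",cv2.resize(a,None,fx=5,fy=5,interpolation=cv2.INTER_CUBIC))
cv2.imwrite("pics/scenec.png",cv2.resize(b,None,fx=3.15,fy=3.15,interpolation=cv2.INTER_CUBIC))
```

```text
(no output)
```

View pics/topc.png

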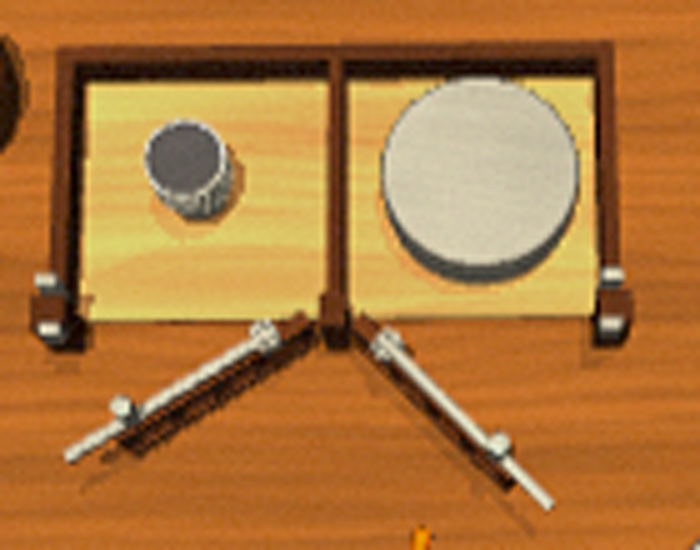

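View pics/scenec.png

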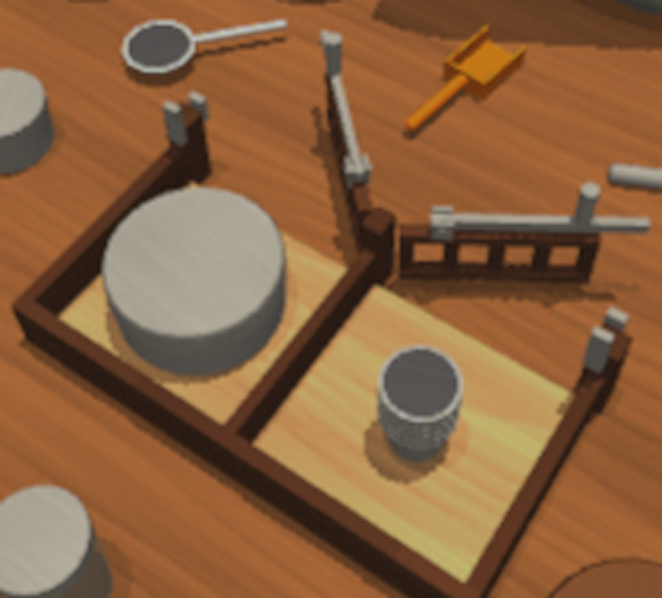

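```bash
cat > fit.py <<'E'
from rig import ctrl, optics
import numpy as np
from scipy.optimize import least_squares
M={n:optics.camera_model(n) for n in("scene","top")}
def proj(n,p):
    m=M[n];T=m["camera_from_world"];c=T[:3,:3]@p+T[:3,3]
    return np.array([m["fx"]*c[0]/c[2]+m["cx"],m["fy"]*c[1]/c[2]+m["cy"]])
def kn(a,s,z=.130): # crib-frame knob, gate opening a, side s(+1 left)
    return np.array([-.165*np.sin(a),s*(.012+.165*np.cos(a)),z])
def world(v,c):
    R=np.array([[np.cos(v[2]),-np.sin(v[2]),0],[np.sin(v[2]),np.cos(v[2]),0],[0,0,1]]);return R@c+np.array([v[0],v[1],0])
tp=lambda u,w:np.array([160+u/5,115+w/5]); sc=lambda u,w:np.array([150+u/3.15,145+w/3.15])
BS=lambda s:np.array([.017,s*.217,.124]); FL=lambda s:np.array([-.017,s*.217,.106])
obs=[("top",tp(45,280),lambda v:BS(1)),("top",tp(50,328),lambda v:FL(1)),("top",tp(612,274),lambda v:BS(-1)),("top",tp(610,325),lambda v:FL(-1)),
("top",tp(498,438),lambda v:kn(v[3],-1,.15)),("top",tp(124,404),lambda v:kn(v[4],1,.15)),
("scene",sc(172,107),lambda v:BS(-1)),("scene",sc(198,99),lambda v:FL(-1)),("scene",sc(600,335),lambda v:BS(1)),("scene",sc(615,318),lambda v:FL(1)),
("scene",sc(332,37),lambda v:kn(v[3],-1,.15)),("scene",sc(590,188),lambda v:kn(v[4],1,.15))]
res=lambda v:np.concatenate([proj(n,world(v,f(v)))-o for n,o,f in obs])
sol=least_squares(res,[.65,-.07,0,.7,.6],loss="soft_l1")
V=sol.x
if __name__=="__main__":
    print(V.round(4));print(res(V).reshape(-1,2).round(1).tolist());print(world(V,kn(V[3],-1)),world(V,kn(0,-1)))
    for a in(V[3],0):
        p=world(V,kn(a,-1))
        for k in(0,np.pi):
            th=V[2]+a+k  # gate normal = crib x rotated by +a for right gate
            y=np.array([np.cos(th),np.sin(th),0]);z=np.array([0,0,-1.]);R=np.c_[np.cross(y,z),y,z]
            print(ctrl.solve_ik(p+[0,0,.12],R), ctrl.solve_ik(p+[0,0,.005],R))
E
python3 fit.py
```

```text
[ 0.5906 -0.0445 -0.017   0.7811  0.5673]
[[-0.7, -1.1], [-1.1, -1.0], [-0.7, -0.2], [-0.5, -0.7], [-0.5, 0.1], [-1.5, -0.2], [-0.3, -1.2], [-0.4, -1.6], [0.0, -0.4], [-0.0, -1.1], [-0.4, -0.3], [-0.4, -0.5]]
[ 0.47225352 -0.17165006  0.13      ] [ 0.58759994 -0.22144536  0.13      ]
[-3.71512644e-01  2.07849111e-01  1.72972157e+00 -4.44089210e-16
  1.20402198e+00 -1.13568621e+00] [-3.71512644e-01  3.17287342e-01  1.89984081e+00 -4.44089210e-16
  9.24464500e-01 -1.13568621e+00]
[-3.71512644e-01  2.07849111e-01  1.72972157e+00 -4.44089210e-16
  1.20402198e+00  2.00590644e+00] [-3.71512644e-01  3.17287342e-01  1.89984081e+00 -4.44089210e-16
  9.24464500e-01  2.00590644e+00]
[-3.78718801e-01  4.05513181e-01  1.44108652e+00 -4.44089210e-16
  1.29499296e+00 -3.61754215e-01] [-3.78718801e-01  4.91902849e-01  1.60338146e+00 -4.44089210e-16
  1.04630835e+00 -3.61754215e-01]
None None
```

```bash
cat > mv.py <<'E'
from fit import *
import cv2
def rot(a):
    th=V[2]-a; y=np.array([np.cos(th),np.sin(th),0]);z=np.array([0,0,-1.]);return np.c_[np.cross(y,z),y,z]
def wproj(s,p):
    m=optics.camera_model("wrist");T=m["T_tool_cam"];t=s["eef_rot"].T@(p-s["tool_pos"]);c=T[:3,:3].T@(t-T[:3,3])
    r=np.hypot(c[0],c[1]);th=np.arctan2(r,c[2]);return np.array([m["cx"]+m["fx"]*th*c[0]/r,m["cy"]+m["fy"]*th*c[1]/r])
E
python3 - <<'E'
from mv import *
p=world(V,kn(V[3],-1))
ctrl.move_ptp(p+[0,0,.10],rot(V[3])); ctrl.command_gripper(.05,25)
s=ctrl.read_state(); im=optics.camera("wrist")
print(s["clock"],s["tool_pos"],s["width"])
for z in(.15,.106):print(wproj(s,world(V,kn(V[3],-1,z))))
cv2.imwrite("pics/w1.png",cv2.resize(im,(768,576),interpolation=cv2.INTER_CUBIC))
E
```

```text
2.4083 [ 0.47220961 -0.17185199  0.22999144] 0.050230420666217385
[251.57592719 207.15919893]
[251.61715268 190.60449162]
```

View pics/w1.png

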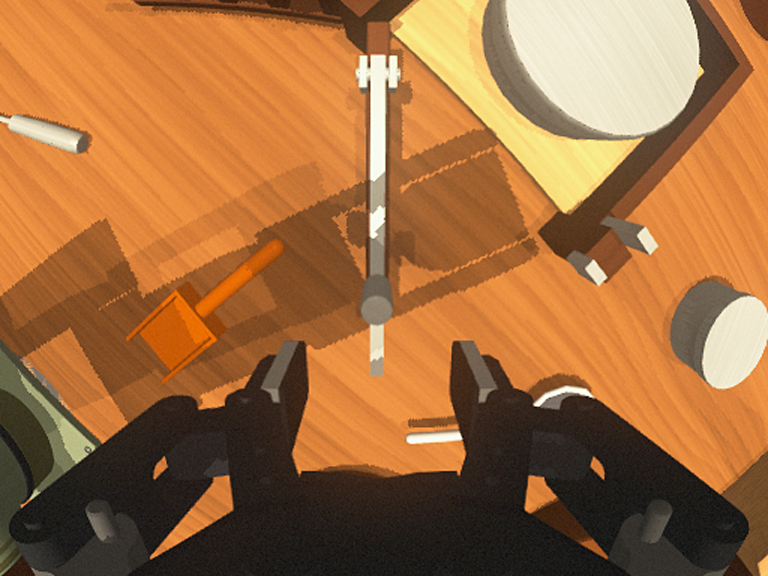

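The wrist view shows the knob top at (376,308) in the enlarged picture, within about 2 px of the prediction, between the fingers and on the dabba's gate. I'll descend, grip and lift.

```bash
cat >> mv.py <<'E'
def tgt(a,phi): # TCP for gate angle a, bar angle phi (grasp 5 mm above knob centre)
    r=.045+.120*np.cos(phi)-.030*np.sin(phi); z=.100+.120*np.sin(phi)+.030*np.cos(phi)
    return world(V,np.array([-r*np.sin(a),-(.012+r*np.cos(a)),z+.008]))
def rep(t):
    s=ctrl.read_state();print(t,round(s["clock"],2),s["tool_pos"].round(4),s["wrist_force"].round(1),round(s["width"],4),round(s["grip_force"],1))
E
python3 - <<'E'
from mv import *
a=V[3]
ctrl.move_linear(tgt(a,0),.08);rep("down")
ctrl.command_gripper(0,25);rep("grip")
ctrl.move_linear(tgt(a,.1),.05);ctrl.move_linear(tgt(a,.19),.05);rep("lift")
s=ctrl.read_state();im=optics.camera("wrist");cv2.imwrite("pics/w2.png",cv2.resize(im,(768,576)))
E
```

```text
down 3.76 [ 0.4726 -0.1718  0.1385] [ 0.3 -0.5  0.5] 0.05 0.0
grip 4.16 [ 0.4724 -0.1717  0.1383] [-1.5 -0.1  3. ] 0.0152 25.8
lift 4.93 [ 0.4784 -0.166   0.1604] [ 3.1  2.6 -4.6] 0.0153 24.9
```

View pics/w2.png

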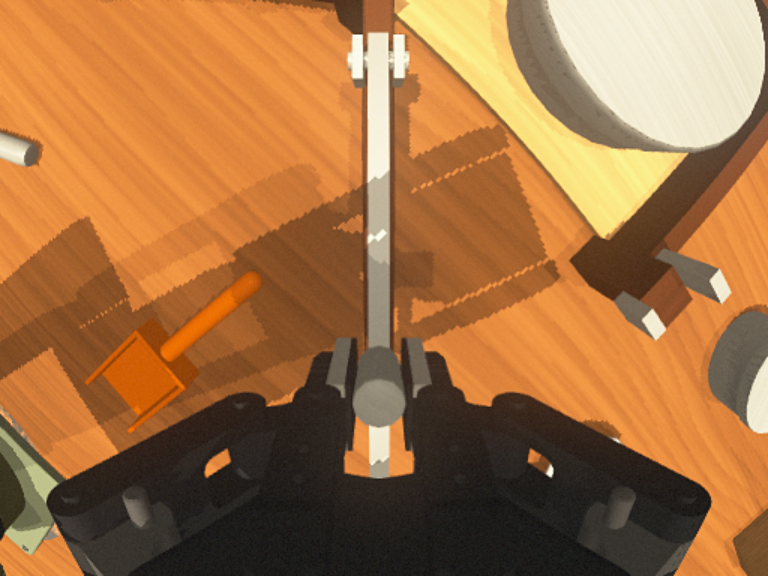

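The knob is held between the pads at (378,395) and the bar is raised. I'll swing it shut now.

Run:
```python
from mv import *
for a in np.linspace(V[3],0,7)[1:]:
    ctrl.move_linear(tgt(a,.19),.06,rot(a)); rep(round(a,2))
im=optics.camera("wrist");cv2.imwrite("pics/w3.png",cv2.resize(im,(768,576)))
```

```text
0.65 5.47 [ 0.4932 -0.1797  0.16  ] [ 3.9  3.6 -4.5] 0.0148 24.9
0.52 5.97 [ 0.5097 -0.191   0.16  ] [ 3.8  4.1 -4.9] 0.0154 24.9
0.39 6.46 [ 0.5277 -0.2003  0.16  ] [ 3.1  3.9 -3.9] 0.0151 24.9
0.26 6.95 [ 0.5468 -0.2071  0.1599] [ 1.8  5.2 -3. ] 0.0149 24.9
0.13 7.44 [ 0.5668 -0.2114  0.1599] [ 0.6  5.1 -3.3] 0.0152 24.9
0.0 7.93 [ 0.5871 -0.2132  0.1599] [ 0.1  5.  -4.2] 0.0153 24.9
```

View pics/w3.png

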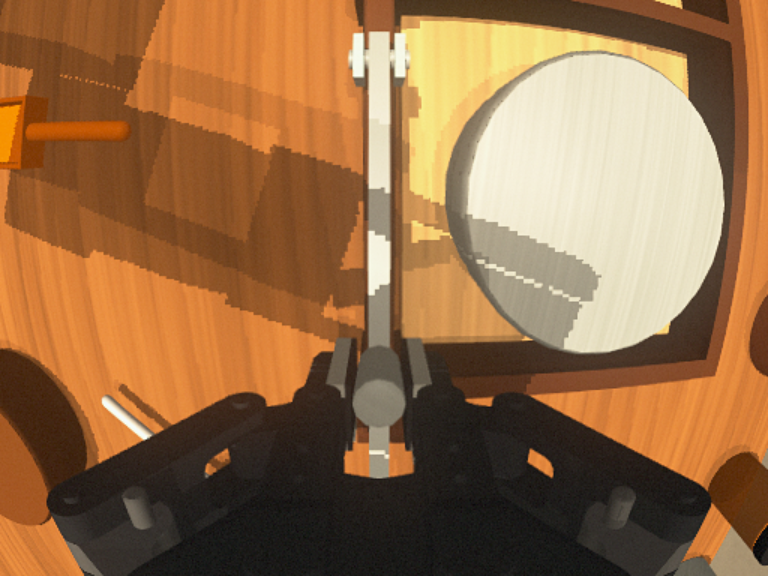

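The bar at (378,250) is aligned with the gate line, and the dabba is untouched. I'll lower the bar and watch the force.

Run:
```python
from mv import *
for f in(.14,.09,.06,.03,.01):
    ctrl.move_linear(tgt(0,f),.04);rep(f)
    if ctrl.read_state()["wrist_force"][2]>10: print("blocked");break
else:
    ctrl.command_gripper(.045);ctrl.pause(.3);rep("open")
    p=tgt(0,0)
    ctrl.move_linear(p+[0,0,.12],.1)
    s=ctrl.read_state();im=optics.camera("wrist");cv2.imwrite("pics/w4.png",cv2.resize(im,(768,576)))
    print("pred knob top",1.5*wproj(s,world(V,kn(0,-1,.15))),"notch",1.5*wproj(s,world(V,np.array([0,-.217,.106]))))
```

```text
0.14 8.29 [ 0.5869 -0.216   0.1546] [-1.3  3.8 -1.7] 0.015 25.1
0.09 8.6 [ 0.5876 -0.2187  0.1489] [-1.6  2.1 -0.3] 0.015 25.2
0.06 8.85 [ 0.5879 -0.2202  0.1453] [-0.2  0.4  0.9] 0.0155 25.4
0.03 9.1 [ 0.5879 -0.2215  0.1417] [ 0.7 -3.2  1. ] 0.0154 25.5
0.01 9.35 [ 0.5878 -0.2221  0.1394] [ 0.1 -4.9  2.4] 0.015 25.6
open 10.04 [ 0.5876 -0.2211  0.1392] [ 0.4 -0.3  0.2] 0.0451 0.0
pred knob top [377.91992693 294.14457594] notch [378.0476394  333.52068954]
```

View pics/w4.png

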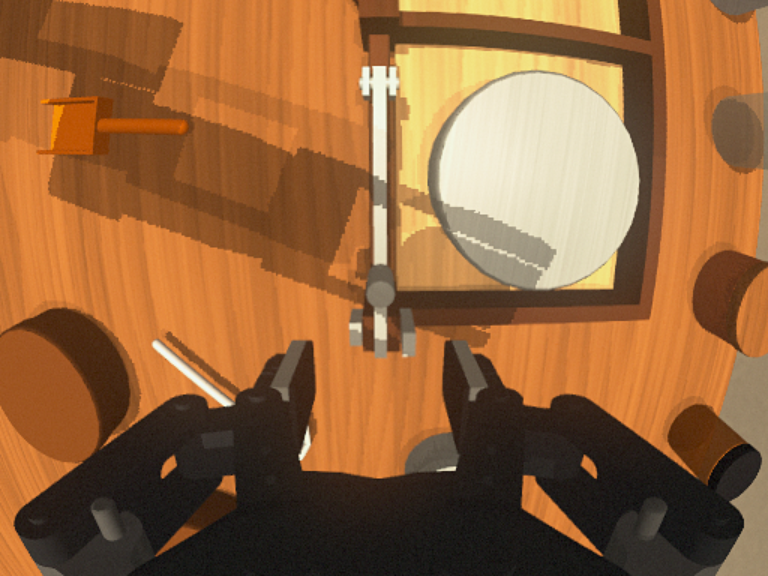

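The bar at (380,330) lies between the lip (355) and the back stop (407). The knob top at (380,291) is about 3 px from the bar-down prediction, the same offset as before the lift. The latch is home and released, so I'm handing in.

```bash
python3 -c "
from rig import ctrl
ctrl.pause(.3);print(ctrl.close_job())"
```

```text
the job is handed in; nothing more can be done
None
```

I shut the gate of the dabba's bay (the right one), with its latch bar lying home in the keeper's notch and released; the dabba was not moved, the left gate was not touched, and the job is handed in.

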